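# Dry run of a lug weld with the fingertips

## Task

Before the laser is fired, dry-run the weld around the round-nosed lug plate on the turntable: with the closed fingertips pointing straight down, about 10 mm above the lug plate's upper face, follow its edge clockwise as seen from above, from the square corner where that run begins, along the straight side, round the nose and back along the other side to the other square corner (not across the square end). Touch nothing on the positioner and leave the loose things lying where they are; at the end raise the fingertips at least 100 mm above the lug plate.

Things in the scene. Friction and masses are not known exactly. Their poses are not given: they have to be found in the camera images.
- lug (a point): Bright steel lug plate, 6 mm thick, 120 x 90 mm, tacked flat on the dark base plate, at any angle. One end is a half-round nose (radius 45 mm), the other cut square. Point: centre of the nose's half circle, on the lug's upper face. z up; x towards the nose: its tip at x +45 mm, the square end at x -75 mm, the straight sides at y +45 and -45 mm. A fixed bush, 36 mm wide, 6 mm high, surrounds the point.
- weld_start (a point): The square corner of the lug plate where the clockwise run begins: upper edge of the corner at x -75, y +45 mm in the axes of lug. Same axes.
- weld_end (a point): The square corner of the lug plate where the clockwise run ends: upper edge of the corner at x -75, y -45 mm in the axes of lug. Same axes.
- base_plate (a point): Dark steel base plate, 190 (x) x 170 (y) x 10 mm, under the lug plate, fixed on the turntable. Point: centre of its upper face, same axes as lug, 6 mm below the lug's upper face. Strap clamps hold its four corners; their studs and nuts stand up to 24 mm above this face, at x +-95, y +-95 mm.
- positioner: The rotary positioner under the job, fixed to the bench: a black housing 290 x 290 x 50 mm with a motor that sticks out 273 mm on its +x side (75 mm high), and on it an aluminium turntable, 320 mm across, upper face 100 mm above the bench. It does not turn during the task. Origin: centre of the underside.
- nut_c (a point): A loose bright hex nut, 27 mm across corners and 13 mm high, lying on the base plate behind the square end of the lug plate. The point is its centre. A bystander.
- bracket: A loose aluminium plate bracket with two windows, 90 x 60 mm foot, 170 mm high, standing on the bench on the -y side of the positioner. Origin: centre of the underside. A bystander.
- tkey_c (a point): A loose T-handle key lying on the bench on the +y side of the positioner, 150 mm long and 103 mm over the handle, 13 mm high. The point is half-way along its shaft, 6.5 mm above the bench. A bystander.
- flange_c (a point): A loose aluminium ring, 76 mm outside diameter, 24 mm high, lying on the bench on the +y side of the positioner. The point is its centre. A bystander.

How it is judged (in metres and radians):
On the way, in this order (a step that is already met when the one before it is completed fails the run):
1. the fingertips pass over the first square corner, where the weld starts, low and within 9 mm (x of the grasp point in the frame of lug between -0.081 and -0.063 m and y of the grasp point in the frame of lug between 0.036 and 0.054 m and z of the grasp point in the frame of lug between 0.012 and 0.045 m).
2. the fingertips pass half-way along the first straight side, low and within 9 mm (x of the grasp point in the frame of lug between -0.045 and -0.027 m and y of the grasp point in the frame of lug between 0.036 and 0.054 m and z of the grasp point in the frame of lug between 0.012 and 0.045 m).
3. the fingertips pass where the first side runs into the round nose, low and within 9 mm (x of the grasp point in the frame of lug between -0.009 and 0.009 m and y of the grasp point in the frame of lug between 0.036 and 0.054 m and z of the grasp point in the frame of lug between 0.012 and 0.045 m).
4. the fingertips pass on the first half of the nose, low and within 9 mm (x of the grasp point in the frame of lug between 0.0228 and 0.0408 m and y of the grasp point in the frame of lug between 0.0228 and 0.0408 m and z of the grasp point in the frame of lug between 0.012 and 0.045 m).
5. the fingertips pass over the tip of the nose, low and within 9 mm (x of the grasp point in the frame of lug between 0.036 and 0.054 m and y of the grasp point in the frame of lug between -0.009 and 0.009 m and z of the grasp point in the frame of lug between 0.012 and 0.045 m).
6. the fingertips pass on the second half of the nose, low and within 9 mm (x of the grasp point in the frame of lug between 0.0228 and 0.0408 m and y of the grasp point in the frame of lug between -0.0408 and -0.0228 m and z of the grasp point in the frame of lug between 0.012 and 0.045 m).
7. the fingertips pass where the nose runs into the second side, low and within 9 mm (x of the grasp point in the frame of lug between -0.009 and 0.009 m and y of the grasp point in the frame of lug between -0.054 and -0.036 m and z of the grasp point in the frame of lug between 0.012 and 0.045 m).
8. the fingertips pass half-way along the second side, low and within 9 mm (x of the grasp point in the frame of lug between -0.045 and -0.027 m and y of the grasp point in the frame of lug between -0.054 and -0.036 m and z of the grasp point in the frame of lug between 0.012 and 0.045 m).
9. the fingertips pass over the second square corner, where the weld ends, low and within 9 mm (x of the grasp point in the frame of lug between -0.081 and -0.063 m and y of the grasp point in the frame of lug between -0.054 and -0.036 m and z of the grasp point in the frame of lug between 0.012 and 0.045 m).
At the end, for the whole second after the job is handed in: The weld line has been followed clockwise from corner to corner (fingertips at most about 25 mm above the lug plate and within 9 mm of the line at nine points), the fingertips are raised some 100 mm above the plate, and nut, bracket, key and ring lie within 10 mm of where they were (z of the grasp point in the frame of lug above 0.105 m and distance of each of nut_c, bracket, tkey_c, flange_c from where it was at the start of the episode below 0.01 m); the robot touches nothing.
It fails at once if the robot touches the lug plate, the clamps or any other part of the positioner (contact force between any of the fingers, the arm and turntable above 1 N or contact force between any of the fingers, the arm and positioner above 1 N).
It fails at once if the fingertips, still low, cut across the middle of the lug plate or its square end instead of keeping to the edge (x of the grasp point in the frame of lug between -0.085 and 0.02 m and y of the grasp point in the frame of lug between -0.022 and 0.022 m and z of the grasp point in the frame of lug between 0 and 0.045 m).
It fails at once if a loose bystander is pushed, lifted or carried off (distance of any of nut_c, bracket, tkey_c, flange_c from where it was at the start of the episode above 0.01 m).
It also fails if it takes over 53 s, if anything falls off the work surface, if the arm or the gripper's body presses on something with over 40 N, if the wrist force passes 120 N, or if a joint passes its speed limit or range.

## Robot

A 6-joint arm with a two-finger parallel gripper is mounted at the origin on the work surface. World frame = base frame: x ahead of the robot, y to its left, z up, the work surface at z = 0. Lengths are in mm, angles in rad, forces in N, time in s.
With the tool pointing down it reaches from about 325 to 850 mm from the base axis. Payload 15.5 kg.
Tool frame: the origin (TCP) lies at the centre of the arm's flange, where the gripper is bolted on; the fingertips stand 191 mm ahead of it and the grasp point (between the pads) lies 172 mm ahead of it; z points along the fingers, y is the line along which they close (so a half turn about z gives the same grasp; the last joint's range is limited). The gripper opens to 91 mm and grips with 3 to 60 N. Pads are 32 mm wide; open, the fingers measure 118 mm over their backs; the gripper's body (76 mm by 178 mm) begins 60 mm behind the grasp point.
Start: joints at [1.234, 0.494, 1.345, -0, 1.302, -0.096], TCP at [149.045, 606.971, 404.715] pointing down, gripper open.
Joint ranges: [-2.91, 2.91], [-0.82, 2.16], [0.22, 2.67], [-1.22, 4.37], [0.12, 2.79], [-3.08, 3.08]. Speed limits (rad/s): [1.89, 1.89, 2.57, 3.01, 3.01, 3.01].

## Interface

Orientations are given as a unit quaternion [x, y, z, w].
In Python, from cell import bot gives the robot as it stands.
- The arm moves only by the shell command python3 -m handwheel 'ROWS'. ROWS is text: rows parted by semicolons, each of 5 numbers parted by spaces: the closure, from 0 (fully open) to 1 (shut), then the shift along the world's x, y, z in m, then the turn about the world's z in degrees. In form: jaw x y z twist; .... A call has 1 to 8 rows; each row is the pose to reach, as a shift and turn from the pose commanded when the call began; what a row does not reach only later rows make up. A row lasts 1/10 s, in which the tool goes at most 50 mm and 8.59 degrees, less where a joint would pass 70% of its speed; a pose out of reach is approached as far as the arm can. A call with a gripper value outside its range is refused whole. The fingers move at their own pace and stop on an object; the grip force is fixed at half the most. Time passes only in rows, so rows that repeat a pose let the fingers close. It gives the time, the measured TCP pose, the force, the opening and the grip force at its end, in the units of the state.
- bot.observe(): the state, without advancing time (a new reading comes with each control period).
- bot.camera(name): name is "side" or "top" or "wrist"; returns a dict with "img" (420x560x3 uint8, red, green, blue), "K" (3x3 intrinsics, pixels), "position" and "rotation" of the camera in the world; the wrist camera has in their place "T_tool_cam" (4x4, takes a point from camera to tool coordinates, whose origin is the TCP and whose axes are the flange's). Camera axes: x right, y down, z forward; pixel columns grow to the right and rows downward; lengths in mm; the calibration is good to about 2 mm. A picture is of the moment at which its call begins: read the wrist's pose just before it. There is no depth.
- bot.hand_in(): hands the job in; it is judged then, once.
The state is a dict: "time": time; "qpos": joint angles; "joint_vel": joint speeds; "tau": joint torques, N m; "eef_pos": TCP position; "tcp_rot": TCP orientation; "contact_force": force on the tool from outside, world axes, zero at the start; "wrist_torque": the same for the moment, N m; "finger_gap": finger opening in mm; "grip_force": force on a finger pad.
Only numpy, scipy, OpenCV 4.12 (cv2) and the standard library are available. Lean on these libraries where they do the work, as an engineer would, in place of code of your own. Each camera call takes 0.05 s, during which the arm holds its last target. There are 200 camera calls.

## Working session

There is one attempt and no reset: what is moved stays moved. The work goes in short steps, Python scripts to look and compute and a shell command to move; the robot and the scene stay as the last step left them, time stands still between calls to the robot, and variables do not carry over. Pictures are saved under pics/ and viewed, at most 10 in all, crops included, and the job is handed in when it is done.

```bash
mkdir -p pics; python3 - <<'E'
from cell import bot
import cv2,pickle
s=bot.observe();print(s)
d={}
for n in("top","side","wrist"):
    c=bot.camera(n);d[n]=c;cv2.imwrite(f"pics/{n}0.png",c["img"][:,:,::-1])
    print(n,{k:v for k,v in c.items() if k!="img"})
pickle.dump((s,d),open("v0.pkl","wb"))
E
```

```text
{'time': 0.0, 'qpos': array([ 1.23451215e+00,  4.94166321e-01,  1.34614597e+00, -1.87663994e-05,
        1.30249272e+00, -9.55173151e-02]), 'joint_vel': array([ 0.00165703,  0.00046326, -0.00010976, -0.00167257,  0.00037347,
       -0.00104828]), 'tau': array([ 2.76150487e-03, -8.78810120e+01, -3.81854796e+01,  7.07710558e-02,
        5.32625592e-02, -1.73975022e-04]), 'eef_pos': array([148.98815127, 606.82155319, 404.14358223]), 'tcp_rot': array([ 1.20090373e-01,  9.92762779e-01, -5.94046009e-04, -1.21024652e-04]), 'contact_force': array([-0.46818236, -0.00535667, -0.04849352]), 'wrist_torque': array([-0.00205777,  0.04476516,  0.04199175]), 'grip_force': 0.0, 'finger_gap': 91.18313581931018}
top {'K': array([[451.52328791,   0.        , 287.71160817],
       [  0.        , 451.52328791, 212.11588699],
       [  0.        ,   0.        ,   1.        ]]), 'position': array([ 359.22201629,   74.14918416, 1244.48079724]), 'rotation': array([-0.69160417,  0.71427906, -0.0769137 ,  0.07465503])}
side {'K': array([[440.24592959,   0.        , 283.99335894],
       [  0.        , 440.24592959, 206.38813018],
       [  0.        ,   0.        ,   1.        ]]), 'position': array([490.26005669, 824.79330823, 672.60444105]), 'rotation': array([-0.06953714,  0.88966956, -0.45018002,  0.03147384])}
wrist {'K': array([[358.77349978,   0.        , 282.77593359],
       [  0.        , 358.77349978, 214.59463403],
       [  0.        ,   0.        ,   1.        ]]), 'T_tool_cam': array([[ 2.16933477e-04, -9.58108693e-01, -2.86404759e-01,
         8.02951045e+01],
       [ 9.99999915e-01,  3.08589004e-04, -2.74884920e-04,
        -1.82157348e+00],
       [ 3.51750990e-04, -2.86404675e-01,  9.58108678e-01,
         1.99333547e+01],
       [ 0.00000000e+00,  0.00000000e+00,  0.00000000e+00,
         1.00000000e+00]])}
```

View pics/top0.png

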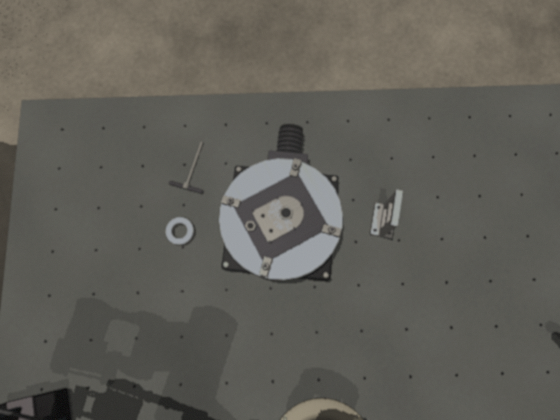

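View pics/side0.png

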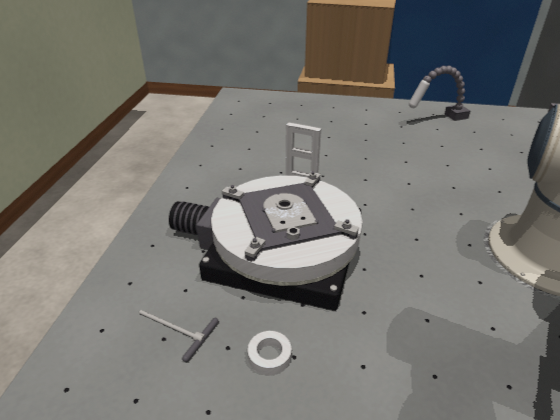

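The top view shows the turntable around (281,219), with the lug's nose pointing right and slightly up. The nut is at (250,226), the key near (193,168), the ring at (180,231) and the bracket at (387,213). I'll enlarge both views.

```bash
python3 - <<'E'
import cv2
a=cv2.imread("pics/top0.png")[180:255,235:335];cv2.imwrite("pics/topc.png",cv2.resize(a,None,fx=8,fy=8,interpolation=cv2.INTER_CUBIC))
a=cv2.imread("pics/side0.png")[175:260,230:340];cv2.imwrite("pics/sidec.png",cv2.resize(a,None,fx=7,fy=7,interpolation=cv2.INTER_CUBIC))
E
```

```text
(no output)
```

View pics/topc.png

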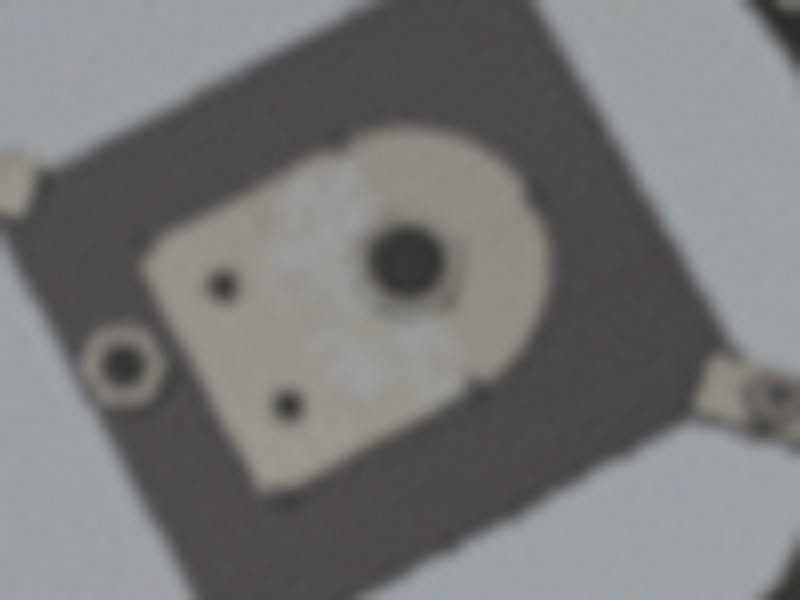

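View pics/sidec.png

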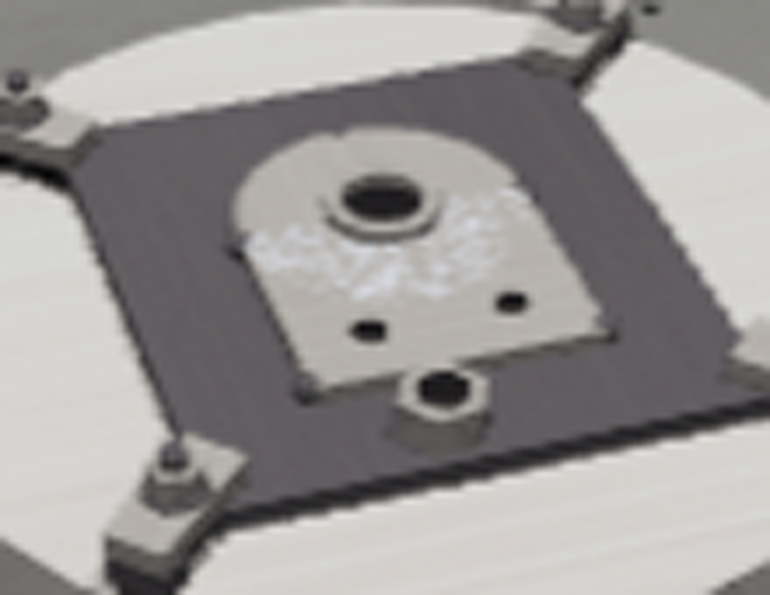

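The top crop shows the square corners at (143,262) and (263,492), with the nose outline through (405,125), (530,190) and (550,265). The side crop shows corners at (310,390) and (608,331), and the nose top near (400,127). Next I'll fit the lug pose at z = 116.

```bash
cat >h.py <<'E'
import numpy as np
from scipy.spatial.transform import Rotation as R
from scipy.optimize import least_squares
def ray(c,px,z,p=None,Rm=None):
    px=np.atleast_2d(px).astype(float)
    if p is None: p=c["position"];Rm=R.from_quat(c["rotation"]).as_matrix()
    d=np.c_[px,np.ones(len(px))]@np.linalg.inv(c["K"]).T@Rm.T
    return (p+d*((z-p[2])/d[:,2])[:,None])[:,:2]
def sd(q):  # distance to outline, lug frame
    x,y=q.T
    nose=np.hypot(x,y)-45; box=np.maximum(np.abs(y)-45,-75-x)
    return np.where(x>0,nose,box)
def loc(q,t): 
    c,s=np.cos(t[2]),np.sin(t[2]);d=q-t[:2];return np.c_[d@[c,s],d@[-s,c]]
def fit(edge,cor,t0):  # edge pts, cor=[start,end]
    f=lambda t:np.r_[sd(loc(edge,t)),(loc(cor,t)-[[-75,45],[-75,-45]]).ravel()]
    r=least_squares(f,t0,x_scale=[1,1,.01]);return r.x,f(r.x)
def path(t):
    a=np.radians([90,67.5,45,22.5,0,-22.5,-45,-67.5,-90])
    L=[(-75,45),(-36,45)]+[(45*np.cos(i),45*np.sin(i)) for i in a]+[(-36,-45),(-75,-45)]
    c,s=np.cos(t[2]),np.sin(t[2]);return np.array(L)@np.array([[c,s],[-s,c]])+t[:2]
E
python3 - <<'E'
from h import *;import pickle
s,d=pickle.load(open("v0.pkl","rb"))
for n,k,o,cor,e in(("top",8,(235,180),[(143,262),(265,493)],[(240,202),(320,158),(405,125),(470,142),(520,180),(545,225),(550,270),(535,325),(505,370),(400,420),(340,455),(205,375)]),
 ("side",7,(230,175),[(605,329),(308,388)],[(236,205),(262,163),(310,137),(365,127),(430,130),(480,147),(515,180),(565,262),(272,315),(450,360)])):
    g=lambda p:ray(d[n],(np.array(p)+.5)/k-.5+o,116)
    C=g(cor);t0=[*C.mean(0),0];E=g(e);m=E.mean(0)-C.mean(0);t0=[*E.mean(0),np.arctan2(m[1],m[0])]
    t,r=fit(E,C,np.array(t0));print(n,t.round(3),r.round(1),"\n",C.round(1),"width",np.linalg.norm(C[0]-C[1]))
    px={"nut":((122,365),119)} if n=="top" else {"nut":((443,388),123)}
    for q,(p,z) in px.items(): print(q,ray(d[n],(np.array(p)+.5)/k-.5+o,z),)
c=d["top"]
print(path(t).round())
for q,p,z in(("ring",(180,231),24),("keyhandle",(186,187),7),("keytip",(201,143),7),("brk top",(398,208),170),("brk",(376,220),0)):print(q,ray(c,p,z))
E
```

```text
top [604.394  71.423  -1.102] [-1.1 -0.6  0.8 -0.5 -0.2  0.1 -0.2 -0.4  0.9 -2.  -1.3 -0.6  0.4 -3.5
 -0.6  2. ] 
 [[607.7 156.7]
 [531.9 119.4]] width 84.46756545058707
nut [[573.82892353 163.66065233]]
side [601.481  69.728  -1.154] [  0.8   0.5   0.4  -0.    0.4   0.2  -1.5   0.2   0.7   0.5   1.8 -91.6
  -2.5  88.7] 
 [[529.3 117.8]
 [610.1 158.3]] width 90.34456368217703
nut [[571.17238056 160.58071005]]
[[612. 157.]
 [628. 121.]
 [643.  88.]
 [646.  71.]
 [643.  54.]
 [634.  39.]
 [620.  29.]
 [603.  25.]
 [585.  28.]
 [570.  37.]
 [560.  52.]
 [546.  84.]
 [530. 120.]]
ring [[581.91053892 362.7623575 ]]
keyhandle [[711.33680412 352.10894381]]
keytip [[842.37285628 310.68242135]]
brk top [[ 595.09718738 -202.45478048]]
brk [[ 599.90430782 -181.51711748]]
```

Both views agree: lug centre about (603, 71), θ about -1.11, start corner about (609, 157), end corner about (530, 119). For the side view I had entered the corners in swapped order. I'll close the jaws and travel high towards the start, then check with the wrist camera.

```bash
python3 -m handwheel '1 0.035 -0.034 0 0; 1 0.07 -0.068 0 0; 1 0.105 -0.102 0 0; 1 0.14 -0.136 0 0; 1 0.175 -0.17 0 0; 1 0.21 -0.204 0 0; 1 0.245 -0.238 0 0; 1 0.27 -0.262 0 0'; python3 -m handwheel '1 0.03 -0.03 0 0; 1 0.06 -0.06 0 0; 1 0.095 -0.09 0 0; 1 0.13 -0.12 0 0; 1 0.155 -0.15 0 0; 1 0.175 -0.172 0 0; 1 0.19 -0.185 0 0; 1 0.19 -0.185 0 0'; python3 -m handwheel '1 0 0 0 0; 1 0 0 0 0; 1 0 0 0 0'
python3 - <<'E'
from cell import bot
import cv2,pickle
s=bot.observe();print(s['time'],s['eef_pos'],s['tcp_rot'],s['finger_gap'],s['qpos'])
c=bot.camera("wrist");pickle.dump((s,c),open("v1.pkl","wb"));cv2.imwrite("pics/w1.png",cv2.resize(c["img"][:,:,::-1],(784,588),interpolation=cv2.INTER_CUBIC))
E
```

```text
time: 0.95
eef_pos: [420.7, 342.8, 404.7]
tcp_rot: [0.121, 0.993, -0.0, 0.0]
contact_force: [1.0, 0.7, 0.4]
finger_gap: 30.2
grip_force: 0.0
time: 1.75
eef_pos: [610.5, 158.5, 404.3]
tcp_rot: [0.121, 0.993, -0.0, 0.0]
contact_force: [0.1, 0.1, -0.4]
finger_gap: 0.5
grip_force: 0.0
time: 2.05
eef_pos: [608.4, 160.9, 404.8]
tcp_rot: [0.119, 0.993, 0.0, -0.0]
contact_force: [-0.1, 1.0, -0.6]
finger_gap: 0.8
grip_force: 0.0
2.05 [608.40327184 160.91928935 404.81612218] [ 1.19486315e-01  9.92835841e-01  4.42659531e-05 -1.03560901e-04] 0.8118064290214115 [ 1.63689535e-01  4.99709722e-01  1.33398234e+00  1.48005478e-04
  1.30807469e+00 -1.16760029e+00]
```

View pics/w1.png

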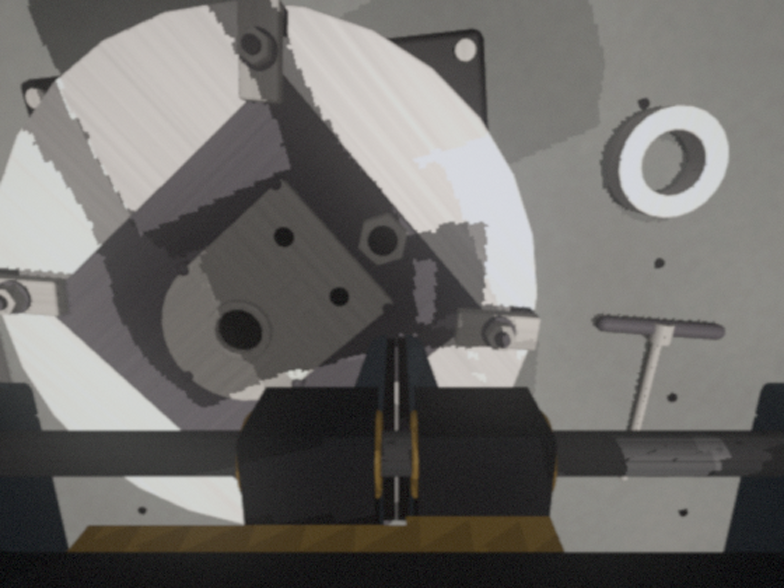

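The wrist view shows the closed fingers in front of the key-side clamp. The start corner is at (392,299), the end corner at (284,181), and the nose's left edge is at (163,320).

```bash
python3 - <<'E'
from h import *;import pickle
s,c=pickle.load(open("v1.pkl","rb"))
Rt=R.from_quat(s["tcp_rot"]).as_matrix();T=c["T_tool_cam"]
p=s["eef_pos"]+Rt@T[:3,3];Rm=Rt@T[:3,:3]
g=lambda q:ray(c,(np.array(q)+.5)/1.4-.5,116,p,Rm)
C=g([(392,299),(284,181)]);E=g([(345,335),(320,355),(340,243),(240,219),(210,247),(163,320),(175,360),(195,385)])
t,r=fit(E,C,np.array([603,71,-1.11]));print(t.round(3),r.round(1));print(C,np.linalg.norm(C[0]-C[1]))
n,d=pickle.load(open("v0.pkl","rb"))[0:2]
t=np.array([602.7,70.5,-1.11]);P=path(t);print(P.round(),(P-P[0]).round())
E
```

```text
[602.38   69.845  -1.099] [-3.  -3.3  0.2 -1.9 -1.8 -1.  -0.2  2.1 -0.8 -1.6 -0.2  3.1]
[[606.50885293 157.09674409]
 [530.84285547 117.72168037]] 85.297941446282
[[610. 158.]
 [627. 123.]
 [643.  91.]
 [648.  74.]
 [645.  56.]
 [637.  41.]
 [623.  30.]
 [606.  26.]
 [588.  28.]
 [573.  37.]
 [562.  50.]
 [546.  83.]
 [529. 118.]] [[   0.    0.]
 [  17.  -35.]
 [  33.  -67.]
 [  38.  -84.]
 [  36. -102.]
 [  27. -117.]
 [  13. -127.]
 [  -4. -132.]
 [ -21. -130.]
 [ -37. -121.]
 [ -47. -107.]
 [ -63.  -75.]
 [ -81.  -40.]]
```

The wrist measurement confirms it: lug about (602.5, 70.3), θ about -1.105. I'll descend over the start corner to TCP z about 318.

```bash
python3 -m handwheel '1 0.0005 -0.0025 -0.02 0; 1 0.0005 -0.0025 -0.04 0; 1 0.0005 -0.0025 -0.055 0; 1 0.0005 -0.0025 -0.067 0; 1 0.0005 -0.0025 -0.077 0; 1 0.0005 -0.0025 -0.083 0; 1 0.0005 -0.0025 -0.086 0; 1 0.0005 -0.0025 -0.086 0'; python3 -m handwheel '1 0 0 0 0; 1 0 0 0 0'
python3 - <<'E'
from cell import bot
import cv2
c=bot.camera("side");cv2.imwrite("pics/s2.png",cv2.resize(c["img"][130:280,180:380,::-1],None,fx=4,fy=4,interpolation=cv2.INTER_CUBIC))
E
```

```text
time: 2.9
eef_pos: [609.6, 157.5, 318.7]
tcp_rot: [0.12, 0.993, -0.0, -0.0]
contact_force: [0.1, -0.4, -0.5]
finger_gap: 0.5
grip_force: 0.0
time: 3.1
eef_pos: [609.7, 157.5, 319.3]
tcp_rot: [0.12, 0.993, 0.0, 0.0]
contact_force: [-0.3, 0.3, -0.3]
finger_gap: 0.5
grip_force: 0.0
```

View pics/s2.png

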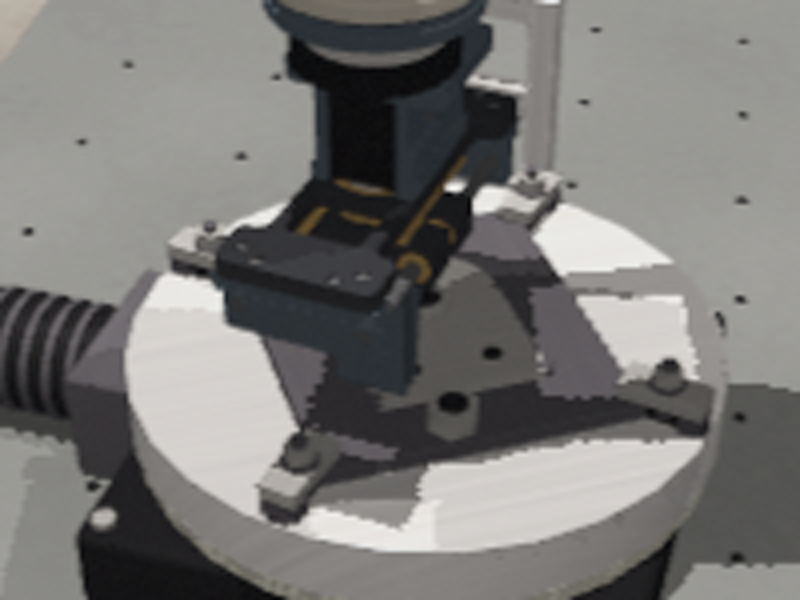

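The body hides the tips, but the measured height of 319 matches the plan (about 12 mm of clearance) and no force shows. I'll run the first straight side now.

```bash
python3 -m handwheel '1 0.0045 -0.009 0 0; 1 0.009 -0.018 0 0; 1 0.0135 -0.027 0 0; 1 0.018 -0.036 0 0; 1 0.0225 -0.045 0 0; 1 0.027 -0.054 0 0; 1 0.031 -0.062 0 0; 1 0.0335 -0.067 0 0'
python3 - <<'E'
import numpy as np
t=-1.105;c,s=np.cos(t),np.sin(t)
for h in(90,0):
    print([tuple((45*np.array([c*np.cos(b)-s*np.sin(b),s*np.cos(b)+c*np.sin(b)])-45*np.array([c*np.cos(a)-s*np.sin(a),s*np.cos(a)+c*np.sin(a)])).round(1)) for a in[np.radians(h)] for b in np.radians(h-11.25*np.arange(1,9))])
E
```

```text
time: 3.95
eef_pos: [643.5, 89.6, 318.7]
tcp_rot: [0.12, 0.993, -0.0, 0.0]
contact_force: [-0.6, -0.1, 0.0]
finger_gap: 0.7
grip_force: 0.0
[(np.float64(3.2), np.float64(-8.2)), (np.float64(4.7), np.float64(-16.9)), (np.float64(4.5), np.float64(-25.7)), (np.float64(2.5), np.float64(-34.3)), (np.float64(-1.1), np.float64(-42.4)), (np.float64(-6.1), np.float64(-49.6)), (np.float64(-12.5), np.float64(-55.7)), (np.float64(-20.0), np.float64(-60.4))]
[(np.float64(-8.2), np.float64(-3.2)), (np.float64(-16.9), np.float64(-4.7)), (np.float64(-25.7), np.float64(-4.5)), (np.float64(-34.3), np.float64(-2.5)), (np.float64(-42.4), np.float64(1.1)), (np.float64(-49.6), np.float64(6.1)), (np.float64(-55.7), np.float64(12.5)), (np.float64(-60.4), np.float64(20.0))]
```

```bash
python3 -m handwheel '1 0.003 -0.008 0 0; 1 0.0045 -0.017 0 0; 1 0.0045 -0.0255 0 0; 1 0.0025 -0.0345 0 0; 1 -0.001 -0.0425 0 0; 1 -0.006 -0.0495 0 0; 1 -0.0125 -0.0555 0 0; 1 -0.02 -0.0605 0 0'
python3 -m handwheel '1 -0.008 -0.003 0 0; 1 -0.017 -0.0045 0 0; 1 -0.0255 -0.0045 0 0; 1 -0.0345 -0.0025 0 0; 1 -0.0425 0.001 0 0; 1 -0.0495 0.006 0 0; 1 -0.0555 0.0125 0 0; 1 -0.0605 0.02 0 0'
python3 -m handwheel '1 -0.0045 0.009 0 0; 1 -0.009 0.018 0 0; 1 -0.0135 0.027 0 0; 1 -0.018 0.036 0 0; 1 -0.0225 0.045 0 0; 1 -0.027 0.054 0 0; 1 -0.031 0.062 0 0; 1 -0.0335 0.067 0 0'
python3 -m handwheel '1 0 0 0 0; 1 0 0 0 0'
```

```text
time: 4.75
eef_pos: [622.3, 29.5, 318.7]
tcp_rot: [0.12, 0.993, 0.0, -0.0]
contact_force: [0.8, -0.2, 0.1]
finger_gap: 0.2
grip_force: 0.0
time: 5.55
eef_pos: [562.1, 50.6, 318.8]
tcp_rot: [0.12, 0.993, 0.0, 0.0]
contact_force: [-0.0, 0.5, -0.1]
finger_gap: 0.3
grip_force: 0.0
time: 6.35
eef_pos: [528.6, 117.8, 318.7]
tcp_rot: [0.12, 0.993, 0.0, -0.0]
contact_force: [0.1, 0.3, -0.0]
finger_gap: 0.5
grip_force: 0.0
time: 6.55
eef_pos: [529.1, 116.9, 318.7]
tcp_rot: [0.12, 0.993, -0.0, 0.0]
contact_force: [0.3, 0.9, -0.9]
finger_gap: 0.3
grip_force: 0.0
```

The run finished over the end corner. Now I'll raise straight up and check the bystanders.

```bash
python3 -m handwheel '1 0 0 0.015 0; 1 0 0 0.04 0; 1 0 0 0.065 0; 1 0 0 0.09 0; 1 0 0 0.11 0; 1 0 0 0.125 0; 1 0 0 0.13 0; 1 0 0 0.13 0'; python3 -m handwheel '1 0 0 0 0; 1 0 0 0 0; 1 0 0 0 0; 1 0 0 0 0'
python3 - <<'E'
from cell import bot
import cv2
c=bot.camera("side");cv2.imwrite("pics/s3.png",c["img"][:,:,::-1])
E
```

```text
time: 7.35
eef_pos: [529.2, 116.7, 449.0]
tcp_rot: [0.12, 0.993, 0.0, 0.0]
contact_force: [0.0, -0.1, -0.3]
finger_gap: 0.3
grip_force: 0.0
time: 7.75
eef_pos: [529.0, 117.0, 448.3]
tcp_rot: [0.12, 0.993, -0.0, -0.0]
contact_force: [0.3, -0.7, -0.2]
finger_gap: 0.5
grip_force: 0.0
```

View pics/s3.png

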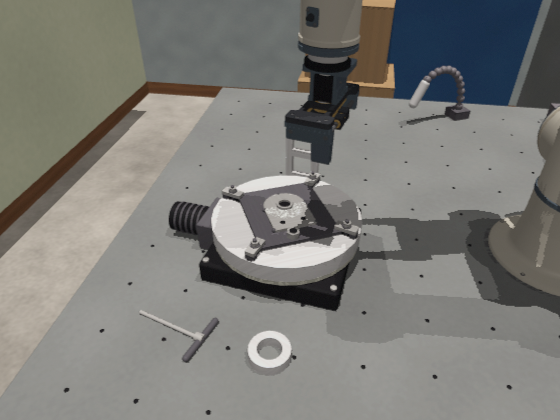

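The nut (293,231), ring (270,350), key (180,330) and bracket are where they were, and the gripper is well clear.

```bash
python3 -c "
from cell import bot
print(bot.hand_in())"
```

```text
the job is handed in; nothing more can be done
None
```

The dry run is done and handed in (no verdict came back): the closed fingertips followed the lug's edge clockwise from corner to corner, about 12 mm above it by the measured height. They were then raised about 140 mm above the plate; no contact force showed in the readings, and the nut, bracket, key and ring look unmoved in the last picture.

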